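Load the tape stand from the desk riser

TASK

Reload the empty tape stand with the wide roll of tape, which lies in a bay of the plywood desk riser where the board above keeps you from lifting it: draw it out through the front of the bay, then pass it over the stand's spindle and lower it gently, without dropping it, until it lies flat on the base around the hub, and let go. Leave the narrow roll, the stand and everything else where they are.

Things in the scene. Friction and masses are not known exactly. Their poses are not given: they have to be found in the camera images.
- riser: Low plywood desk riser, fixed; 130 mm deep (x), 259 wide (y), 66 high, no floor. Origin: centre of its underside; -x points out of the open front. Two bays side by side, centred at y = +62.5 and -62.5 mm, each 116 mm wide, 57 high, 9 mm walls, a roll in each. Back of each: 18 mm high stop strip, inner face at x = +56 mm. Rolls come out only through the front, sliding on the table.
- notch_a (a point): Finger notch over the bay at y = +62.5 mm: U-shaped, 64 mm wide, cut in the riser's 9 mm top board from the front edge (riser x = -65 mm) to x = 0, inner corners cut at 45 degrees by 15 mm. A fingertip reaches down through it into a roll's core and can draw the roll out to the front. This point: middle of the notch's inner end, on the board's top, 66 mm above the table; axes as riser.
- notch_b (a point): The same for the bay at y = -62.5 mm.
- wide_roll: The roll to load: brown paper tape lying flat in one of the bays, 104 mm outside diameter, 48 mm high, open cardboard core 76 mm inside diameter right through, so the wall is 14 mm thick; about 0.19 kg. Told from the narrow roll by its height. It starts 2 to 16 mm forward of the back stop. Origin on its axis at its underside, z along the axis.
- narrow_roll: The other roll, in the other bay: same tape and diameters, but only 24 mm high, 0.10 kg. Origin on its axis at its underside.
- stand: Tape stand, loose, 1.3 kg: dark steel base 150 mm diameter, 12 thick; on it a grey hub of 70 mm diameter (3 mm play in a roll's core), 12 high plus a 6 mm chamfer narrowing to 58, hub top 30 mm above the table; upright spindle 16 mm diameter, tapered tip 80 mm above the table. A loaded roll lies on the base, underside 12 mm above the table. Origin: spindle axis, underside of the base.
- stick_box: Bystander: flat clear box of glue sticks, 36 x 130 x 18 mm, lying loose on the rear part of the riser's top. Origin at the centre of its underside.
- glue_gun: Bystander: black glue gun lying on its side on the table beyond the work, about 200 mm long, 115 mm wide and 32 mm high, barrel along x, nozzle to +x, handle to -y. Origin at its underside near the middle of its barrel.
- paint_jar: Bystander: closed paint jar, 58 mm diameter, 72 mm high, standing on the table. Origin at the centre of its underside.
Things that resemble listed ones, but are neither listed nor needed, are in the scene too. What is shaped like the wide_roll but black is not meant. Of the things that look like the stand, the smallest one is meant.

How it is judged:
By the outcome, as a careful person would: the job done as asked, in the order asked, and still so for the second after the job is handed in, with the robot touching nothing.
It also fails if it takes over 64 s, if anything falls off the work surface, if the arm or the gripper's body presses on something with over 40 N, if the wrist force passes 120 N, or if a joint passes its speed limit or range.

ROBOT

A 7-joint arm with a two-finger parallel gripper is mounted at the origin on the work surface. World frame = base frame: x ahead of the robot, y to its left, z up, the work surface at z = 0. Lengths are in m, angles in rad, forces in N, time in s.
With the tool pointing down it reaches from about 0.425 to 0.95 m from the base axis. Payload 16.7 kg.
Tool frame: the origin (TCP) lies where the fingers leave the gripper's body, on its centre line; the fingertips stand 97 mm ahead of it and the grasp point (between the pads) lies 78 mm ahead of it; z points along the fingers, y is the direction in which the jaws open and shut (so a half turn about z gives the same grasp; the last joint's range is limited). The gripper opens to 94 mm and grips with 3 to 60 N. Pads are 16 mm wide; open, the fingers measure 119 mm over their backs; the gripper's body (75 mm by 177 mm) begins 78 mm behind the grasp point.
Start: joints at [-1.462, 0.426, 0.074, 1.606, -0.034, 1.111, -0.067], TCP at [0.172, 0.653, 0.303] pointing down, gripper open.
Joint ranges: [-2.85, 2.85], [-0.5, 2.14], [-1.23, 1.37], [0.21, 2.46], [-1.02, 4.16], [0.16, 2.05], [-2.73, 2.73]. Speed limits (rad/s): [1.89, 1.89, 2.39, 2.39, 3.01, 3.01, 3.01].

INTERFACE

Orientations are given as a unit quaternion [x, y, z, w].
In Python, from plant import r gives the robot as it stands. The module is installed in compiled form; this text tells all that it offers.
- The arm moves only by the tool apply_moves, never from a script. Its argument "motion" is a list of rows, each a list of 6 numbers: the shift along the tool's x, y, z in m, then the turn, a rotation vector about the tool's x, y, z in degrees. In form: [[dx, dy, dz, wx, wy, wz], ...]. A call has 1 to 10 rows; each row is the pose to reach, as a shift and turn from the pose commanded when the call began, along the tool's axes at that moment; what a row does not reach only later rows make up. A row lasts 1/8 s, in which the tool goes at most 62.5 mm and 10.7 degrees, less where a joint would pass 70% of its speed; a pose out of reach is approached as far as the arm can. A call with a gripper value outside its range is refused whole. "claw" is the finger opening in m, from 0 to 0.094, set as the call begins (left out, the last holds). The fingers move at their own pace and stop on an object; "squeeze" is the grip in N (left out, the last holds). Time passes only in rows, so rows that repeat a pose let the fingers close. It gives the time, the measured TCP pose, the force and the opening at its end, in the units of the state.
- r.state(): the state, without advancing time (a new reading comes with each control period).
- r.snapshot(name): name is "side" or "top" or "wrist"; returns a dict with "img" (400x640x3 uint8, red, green, blue), "vertical_fov" (degrees; the focal length in pixels is half the picture's height over the tangent of half this angle, whatever the lens; pixels are square), "cx", "cy" (the principal point, pixels), "camera_from_world" (4x4, takes a point from world to camera coordinates). Camera axes: x right, y up, looking along -z (the intrinsics and any distortion apply to the point x, -y, -z); pixel columns grow to the right and rows downward; lengths in m; the calibration is good to about 2 mm. A picture is of the moment at which its call begins. There is no depth.
- r.close_job(): hands the job in, once; it reports no verdict.
The state is a dict: "time_s": time; "qpos": joint angles; "qvel": joint speeds; "tau": joint torques, N m; "tool_pos": TCP position; "orientation": TCP orientation; "wrist_force": force on the tool from outside, world axes, zero at the start; "torque": the same for the moment, N m; "opening": finger opening in m.
Only numpy, scipy, OpenCV 4.12 (cv2) and the standard library are available. Lean on these libraries where they do the work, as an engineer would, in place of code of your own. Each camera call takes 0.05 s, during which the arm holds its last target.

## Working session

There is one attempt and no reset: what is moved stays moved. The work goes in short steps, Python scripts to look and compute and a tool call to move; the robot and the scene stay as the last step left them, time stands still between calls to the robot, and variables do not carry over. Pictures are saved under pics/ and viewed, and the job is handed in when it is done.

Besides the shell and the picture viewer there is one more tool, called by a JSON object that holds its "fn" and its "kwargs". apply_moves: Moves the arm, as the interface text tells. Its arguments: {"type":"object","properties":{"motion":{"type":"array"},"claw":{"type":"number"},"squeeze":{"type":"number"}},"required":["motion"]}

```bash
mkdir -p pics; cat > h.py <<'E'
import numpy as np, cv2
from plant import r
def snap(n,f):
    s=r.snapshot(n); cv2.imwrite(f'pics/{f}.png',cv2.cvtColor(s['img'],cv2.COLOR_RGB2BGR))
    np.savez(f'pics/{f}.npz',**{k:(v if v is not None else 0) for k,v in s.items()}); return s
def load(f): return dict(np.load(f'pics/{f}.npz',allow_pickle=True))
def f_(s): return 200/np.tan(np.radians(float(s['vertical_fov']))/2)
def proj(s,p):
    T=s['camera_from_world']; p=np.atleast_2d(p); c=p@T[:3,:3].T+T[:3,3]
    f=f_(s); return np.c_[s['cx']+f*c[:,0]/-c[:,2], s['cy']-f*c[:,1]/-c[:,2]]
def ray(s,u,v,z):
    T=s['camera_from_world']; f=f_(s); d=np.array([(u-s['cx'])/f,-(v-s['cy'])/f,-1.])
    R=T[:3,:3]; o=-R.T@T[:3,3]; w=R.T@d; return o+w*(z-o[2])/w[2]
E
python3 - <<'E'
from h import *
for n in('side','top','wrist'):
    s=snap(n,n+'0'); print(n,{k:v for k,v in s.items() if k!='img'})
print(r.state())
E
```

```text
side {'vertical_fov': 54.79149314820447, 'cx': 320.86069892904084, 'cy': 197.12727092733735, 'camera_from_world': array([[ 0.87980113, -0.47530957, -0.00554828, -0.4876667 ],
       [ 0.32712036,  0.59695078,  0.73255856, -0.21334135],
       [-0.34488005, -0.6463208 ,  0.68068141, -0.93086628],
       [ 0.        ,  0.        ,  0.        ,  1.        ]])}
top {'vertical_fov': 50.70281187693678, 'cx': 319.13830541889666, 'cy': 198.11279670918037, 'camera_from_world': array([[-0.01837533, -0.99982987, -0.00160634, -0.0085067 ],
       [ 0.98741028, -0.01839949,  0.15710631, -0.5780134 ],
       [-0.15710913,  0.00130077,  0.98758039, -0.94468541],
       [ 0.        ,  0.        ,  0.        ,  1.        ]])}
wrist {'vertical_fov': 59.129206321758794, 'cx': 318.431945661672, 'cy': 189.3495094451355, 'camera_from_world': array([[ 2.54684052e-01,  9.67024262e-01, -3.33243935e-04,
        -6.74662278e-01],
       [-9.40373214e-01,  2.47584621e-01, -2.33238232e-01,
         2.34583935e-02],
       [-2.25464523e-01,  5.97154318e-02,  9.72419568e-01,
        -3.89070339e-01],
       [ 0.00000000e+00,  0.00000000e+00,  0.00000000e+00,
         1.00000000e+00]])}
{'time_s': 0.15, 'qpos': array([-1.46249196,  0.42656889,  0.07385022,  1.60645307, -0.03411049,
        1.11081007, -0.06706601]), 'qvel': array([-0.00066786, -0.00181576,  0.00044754, -0.00217156,  0.0026363 ,
       -0.00291741,  0.00063731]), 'tau': array([ 4.71426523e-03, -9.36271834e+01,  3.66990544e+00, -4.54425073e+01,
       -4.86715639e-02,  1.79731596e-02,  7.97164080e-05]), 'tool_pos': array([0.17204499, 0.65245034, 0.30215229]), 'orientation': array([ 1.28544015e-01,  9.91703683e-01, -4.88856250e-04, -3.85262602e-05]), 'wrist_force': array([-0.51800013,  0.23997024,  0.66233679]), 'torque': array([-0.03860144,  0.03067433, -0.05047123]), 'opening': 0.09409605544743685}
```

View pics/top0.png

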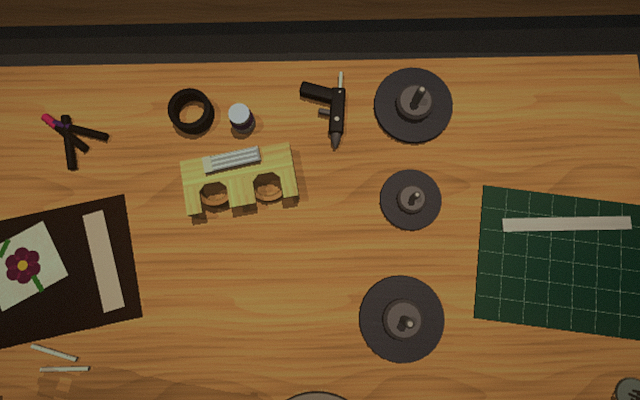

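View pics/side0.png

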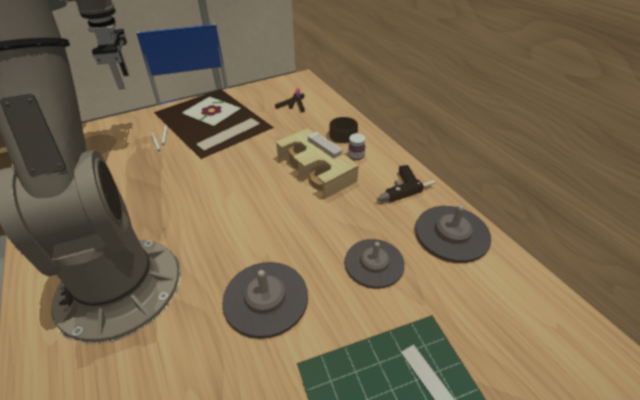

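View pics/wrist0.png

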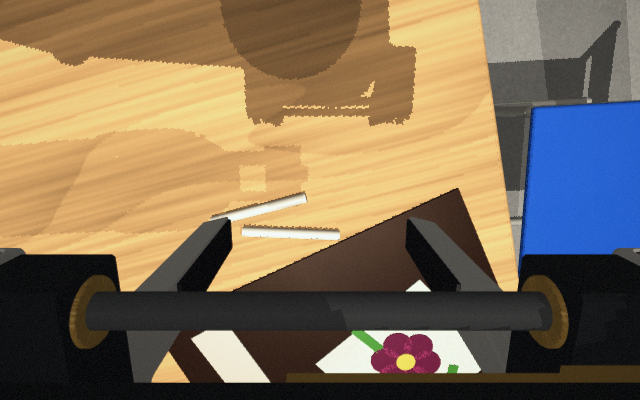

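```bash
python3 - <<'E'
from h import *
a=cv2.imread('pics/top0.png')
c=cv2.resize(a[135:225,170:310],None,fx=5.6,fy=5.6,interpolation=cv2.INTER_CUBIC)
cv2.imwrite('pics/c1.png',np.clip(c*1.6,0,255).astype('uint8'))
c=cv2.resize(a[160:240,370:450],None,fx=7,fy=7,interpolation=cv2.INTER_CUBIC); cv2.imwrite('pics/c2.png',np.clip(c*2.,0,255).astype('uint8'))
b=cv2.imread('pics/side0.png')
c=cv2.resize(b[115:205,265:385],None,fx=6.5,fy=6.5,interpolation=cv2.INTER_CUBIC)
cv2.imwrite('pics/c3.png',np.clip(c*1.6,0,255).astype('uint8'))
c=cv2.resize(b[225:300,330:420],None,fx=7,fy=7,interpolation=cv2.INTER_CUBIC); cv2.imwrite('pics/c4.png',np.clip(c*2.,0,255).astype('uint8'))
E
```

```text
(no output)
```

View pics/c1.png

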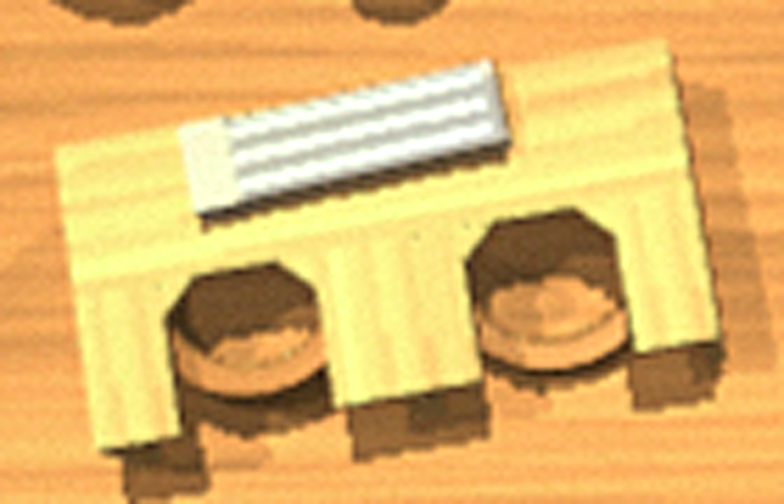

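View pics/c2.png

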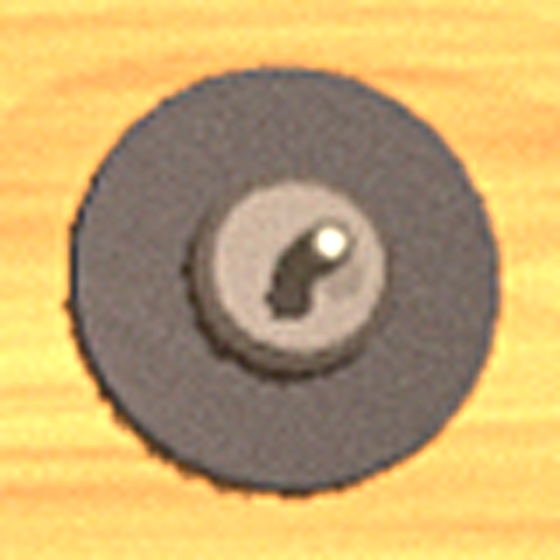

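View pics/c3.png

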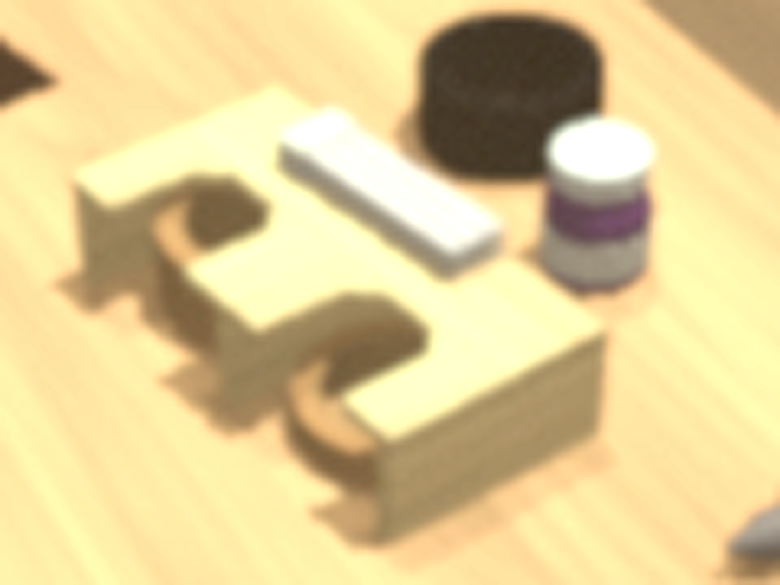

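View pics/c4.png

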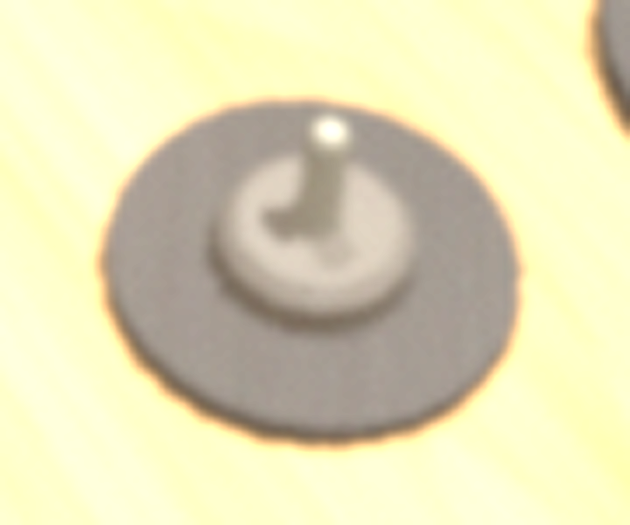

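```bash
python3 - <<'E'
from h import *
from scipy.optimize import least_squares
t=load('top0'); s=load('side0')
def px(c,k,o): c=np.array(c,float); return (c+.5)/k-.5+np.array(o)
top=px([(57,150),(667,40),(720,342),(98,450)],5.6,(170,135))
sid=px([(78,185),(268,88),(603,335),(388,445)],6.5,(265,115)) # FL,BL,BR?,FR
W=np.array([(.065,.1295,.066),(.065,-.1295,.066),(-.065,-.1295,.066),(-.065,.1295,.066)])
def tw(p,L): c,n=np.cos(p[2]),np.sin(p[2]); return np.c_[p[0]+c*L[:,0]-n*L[:,1],p[1]+n*L[:,0]+c*L[:,1],L[:,2]]
def res(p,w=(1,1)): return np.r_[w[0]*(proj(t,tw(p,W))-top).ravel(), w[1]*(proj(s,tw(p,W[[3,0,1,2]]))-sid).ravel()]
print([ray(t,*q,.066).round(4) for q in top]); print([ray(s,*q,.066).round(4) for q in sid])
for w in((1,1),(1,0),(0,1)):
    o=least_squares(res,[.6,.2,0.],args=(w,)); print(o.x.round(4),np.degrees(o.x[2]),o.fun.round(1))
# stand
e=px([(75,280),(498,285),(285,67),(290,490)],7,(370,160))
print([ray(t,*q,.012).round(4) for q in e], ray(t,*px((330,238),7,(370,160)),.079).round(4))
# hub top disc edges
e=px([(214,268),(386,268),(300,181),(300,355)],7,(370,160)); print([ray(t,*q,.03).round(4) for q in e])
e=px([(103,262),(519,270),(300,100),(330,435)],7,(330,225)); print([ray(s,*q,.012).round(4) for q in e], ray(s,*px((330,130),7,(330,225)),.079).round(4))
for n,S,q in(('top',t,[(412,105),(402,318),(191,111)]),('side',s,[(456,230),(265,295)])):
    for p in q: print(n,ray(S,*p,.03).round(3))
E
```

```text
[array([0.6673, 0.304 , 0.066 ]), array([0.7099, 0.0498, 0.066 ]), array([0.5811, 0.029 , 0.066 ]), array([0.5412, 0.2831, 0.066 ])]
[array([0.5398, 0.2739, 0.066 ]), array([0.6622, 0.3067, 0.066 ]), array([0.7043, 0.0464, 0.066 ]), array([0.5799, 0.0261, 0.066 ])]
[0.6241 0.1661 0.1626] 9.317008371850818 [-0.2  0.   0.4  0.3  0.5  0.1 -0.1  1.  -1.4 -1.4  1.6 -0.1  0.9 -0.9
  0.  -0.5]
[0.6249 0.1665 0.1611] 9.227650950349913 [-0.3 -0.4  0.3  0.   0.3 -0.2 -0.4  0.5 -0.  -0.   0.  -0.   0.  -0.
  0.  -0. ]
[0.6217 0.1636 0.1673] 9.587848283729924 [ 0.   0.   0.   0.   0.   0.   0.   0.  -1.9 -0.7  1.1  0.5  0.8 -0.4
 -0.1  0.3]
[array([ 0.5768, -0.1674,  0.012 ]), array([ 0.5723, -0.3138,  0.012 ]), array([ 0.6509, -0.2441,  0.012 ]), array([ 0.5026, -0.2381,  0.012 ])] [ 0.5788 -0.2407  0.079 ]
[array([ 0.5773, -0.2123,  0.03  ]), array([ 0.5762, -0.2708,  0.03  ]), array([ 0.6068, -0.2431,  0.03  ]), array([ 0.5469, -0.2399,  0.03  ])]
[array([ 0.5087, -0.2076,  0.012 ]), array([ 0.6367, -0.2814,  0.012 ]), array([ 0.6131, -0.1779,  0.012 ]), array([ 0.5386, -0.3065,  0.012 ])] [ 0.5768 -0.2397  0.079 ]
top [ 0.809 -0.253  0.03 ]
top [ 0.3   -0.203  0.03 ]
top [0.804 0.293 0.03 ]
side [ 0.813 -0.27   0.03 ]
side [ 0.296 -0.213  0.03 ]
```

```bash
cat >> h.py <<'E'
from scipy.spatial.transform import Rotation as Ro
def goal(xyz,yawdeg):
    """target TCP: tool z down, tool y at yawdeg. print tool-frame shift/rotvec from commanded(~measured)"""
    st=r.state(); R=Ro.from_quat(st['orientation'])
    a=np.radians(yawdeg); y=np.array([np.cos(a),np.sin(a),0]); z=np.array([0,0,-1.]); G=Ro.from_matrix(np.c_[np.cross(y,z),y,z])
    d=R.inv().apply(np.array(xyz)-st['tool_pos']); w=(R.inv()*G).as_rotvec(degrees=True)
    print('shift mm',(d*1000).round(2),'rot',w.round(2)); return d,w
def rp(x,y,p=(.6245,.1665,np.radians(9.25))): c,s=np.cos(p[2]),np.sin(p[2]); return np.array([p[0]+c*x-s*y,p[1]+s*x+c*y])
E
python3 - <<'E'
from h import *
s=load('wrist0'); T=s['camera_from_world']; o=-T[:3,:3].T@T[:3,3]; st=r.state(); R=Ro.from_quat(st['orientation'])
print('cam in tool',R.inv().apply(o-st['tool_pos']),'look',R.inv().apply(-T[2,:3]),'right',R.inv().apply(T[0,:3]))
g=rp(-.05,.0625); print(g); goal([*g,.30],9.25)
E
```

```text
cam in tool [ 6.81336566e-02 -6.11860295e-05 -8.14372279e-02] look [-2.33190420e-01  6.93842915e-04  9.72430844e-01] right [ 2.80390342e-04  9.99999752e-01 -6.46275676e-04]
[0.56510377 0.22015014]
shift mm [-490.29 -317.8     2.49] rot [-5.000e-02  3.000e-02  6.598e+01]
```

{"fn": "apply_moves", "kwargs": {"motion": [[-0.049,-0.0318,0,0,0,6.6],[-0.098,-0.0636,0,0,0,13.2],[-0.147,-0.0954,0,0,0,19.8],[-0.196,-0.1272,0,0,0,26.4],[-0.245,-0.159,0,0,0,33],[-0.294,-0.1908,0,0,0,39.6],[-0.343,-0.2226,0,0,0,46.2],[-0.392,-0.2544,0,0,0,52.8],[-0.441,-0.2862,0,0,0,59.4],[-0.49,-0.318,0,0,0,66]]}}

```text
time_s: 1.4
tool_pos: [0.5658, 0.2188, 0.3027]
orientation: [0.649, 0.761, 0.0, -0.0]
wrist_force: [0.1, 0.7, -0.9]
opening: 0.0939
```

```bash
python3 - <<'E'
from h import *
s=snap('wrist','wrist1'); print(r.state()['time_s'],r.state()['tool_pos'])
g=rp(-.05,.0625); goal([*g,.30],9.25)
E
```

```text
1.45 [0.56996272 0.21172717 0.30308771]
shift mm [ 9.04 -3.6   3.05] rot [ 0.12  0.16 -0.98]
```

View pics/wrist1.png

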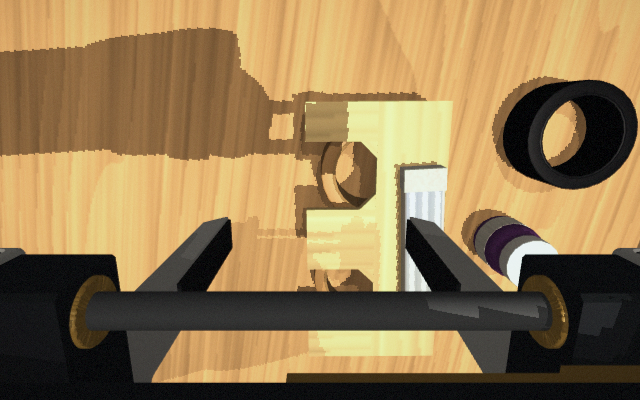

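{"fn": "apply_moves", "kwargs": {"motion": [[0,0,0.03,0,0,0],[0,0,0.03,0,0,0],[0,0,0.03,0,0,0]]}}

```text
time_s: 1.82
tool_pos: [0.5648, 0.2206, 0.2734]
orientation: [0.648, 0.762, 0.0, 0.0]
wrist_force: [0.7, -0.2, 1.2]
opening: 0.0939
```

```bash
python3 - <<'E'
from h import *
s=snap('wrist','wrist2'); print(r.state()['time_s'],r.state()['tool_pos'])
g=rp(-.05,.0625); goal([*g,.27],9.25)
a=cv2.cvtColor(s['img'],cv2.COLOR_RGB2BGR)
c=cv2.resize(a[60:260,220:500],None,fx=2.8,fy=2.8,interpolation=cv2.INTER_CUBIC); cv2.imwrite('pics/w2c.png',c)
E
```

```text
1.875 [0.56492531 0.22073244 0.27363001]
shift mm [-0.6   0.08  3.63] rot [ 0.04 -0.02  0.02]
```

View pics/w2c.png

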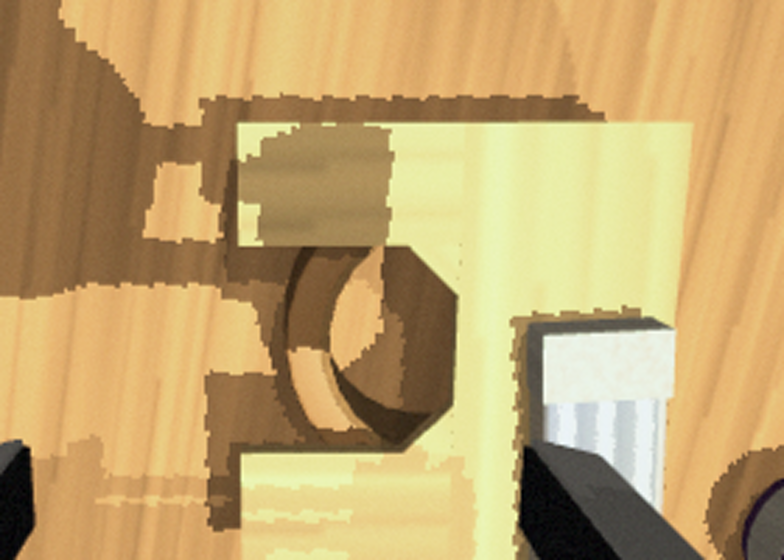

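```bash
python3 - <<'E'
from h import *
s=load('wrist2')
p=(.6245,.1665,np.radians(9.25)); 
def toR(w): d=w[:2]-np.array(p[:2]); c,n=np.cos(p[2]),np.sin(p[2]); return (np.array([c*d[0]+n*d[1],-n*d[0]+c*d[1]])*1000).round(1)
def px(c,k=2.8,o=(220,60)): return (np.array(c)+.5)/k-.5+np.array(o)
for n,q,z in(('FL corner -65,129.5',(238,123),.066),('notch sideL y94.5',(300,246),.066),('notch side R y30.5',(300,452),.066),('notch end x0',(456,350),.066),('back x65',(688,200),.066),('roll outer',(283,350),.048),('roll inner',(332,350),.048),('inner at z24',(332,350),.024),('roll outer a',(300,255),.048),('outer b',(305,430),.048)):
    print(n,toR(ray(s,*px(q),z)))
E
```

```text
FL corner -65,129.5 [-61.9 131.7]
notch sideL y94.5 [-44.   96.7]
notch side R y30.5 [-43.7  33.4]
notch end x0 [ 2.9 65.6]
back x65 [ 68.2 110.1]
roll outer [-48.8  61.5]
roll inner [-33.2  61.5]
inner at z24 [-31.8  56.1]
roll outer a [-43.6  91.8]
outer b [-41.6  34.9]
```

```bash
python3 - <<'E'
from h import *
goal([*rp(-.042,.063),.119],9.25)
E
```

```text
shift mm [ -0.16   7.96 154.64] rot [ 0.04 -0.02  0.02]
```

{"fn": "apply_moves", "kwargs": {"motion": [[0,0.008,0.04,0,0,0],[0,0.008,0.075,0,0,0],[0,0.008,0.075,0,0,0],[0,0.008,0.075,0,0,0]], "claw": 0.04, "squeeze": 25}}

```text
time_s: 2.38
tool_pos: [0.5733, 0.2218, 0.1994]
orientation: [0.648, 0.762, 0.001, 0.0]
wrist_force: [-0.8, -0.4, 0.4]
opening: 0.0572
```

```bash
python3 - <<'E'
from h import *
s=snap('wrist','wrist3'); snap('side','side3'); print(r.state()['tool_pos'],r.state()['opening'])
goal([*rp(-.042,.063),.119],9.25)
E
```

```text
[0.5734041  0.22187145 0.19955865] 0.04919264418567592
shift mm [ 6.000e-02 -6.500e-01  8.056e+01] rot [ 0.13 -0.06 -0.02]
```

View pics/wrist3.png

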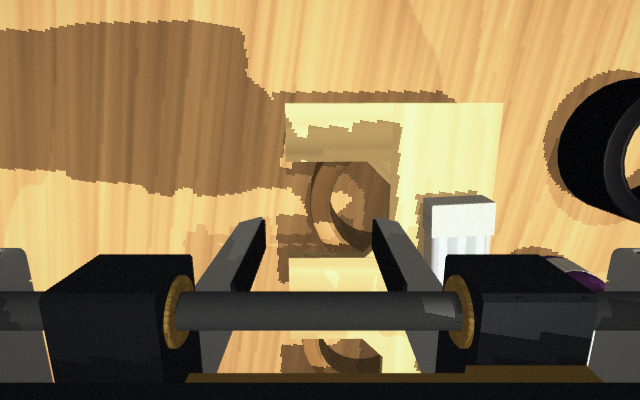

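```bash
python3 - <<'E'
from h import *
s=load('wrist3'); st=r.state(); R=Ro.from_quat(st['orientation'])
for z in(.048,.066):
  for dy in(-.02,-.007,0,.007,.02,.0325):
    p=st['tool_pos']+R.apply([0,dy,0]); p[2]=z; print(z,dy,proj(s,p).round(0))
a=cv2.cvtColor(s['img'],cv2.COLOR_RGB2BGR)
c=cv2.resize(a[90:270,240:420],None,fx=3.3,fy=3.3,interpolation=cv2.INTER_CUBIC); cv2.imwrite('pics/w3c.png',c)
E
```

```text
0.048 -0.02 [[290. 206.]]
0.048 -0.007 [[309. 206.]]
0.048 0 [[319. 206.]]
0.048 0.007 [[329. 206.]]
0.048 0.02 [[348. 206.]]
0.048 0.0325 [[366. 206.]]
0.066 -0.02 [[288. 214.]]
0.066 -0.007 [[308. 214.]]
0.066 0 [[319. 214.]]
0.066 0.007 [[330. 214.]]
0.066 0.02 [[351. 214.]]
0.066 0.0325 [[370. 214.]]
```

View pics/w3c.png

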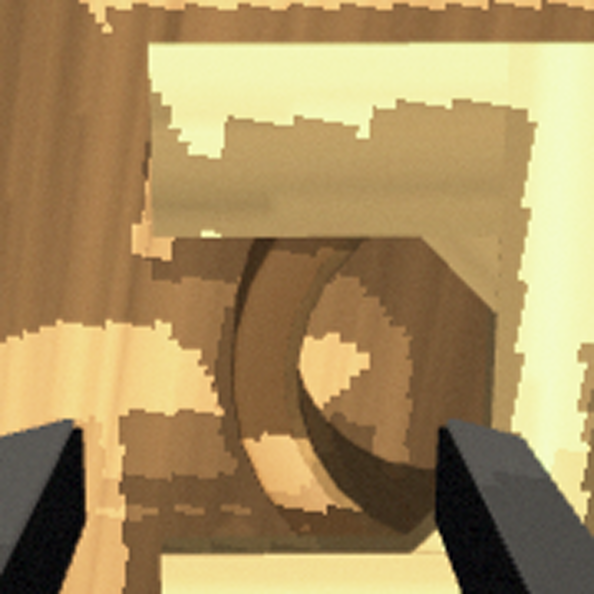

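{"fn": "apply_moves", "kwargs": {"motion": [[0.003,0.001,0.03,0,0,0],[0.003,0.001,0.055,0,0,0],[0.003,0.001,0.07,0,0,0],[0.003,0.001,0.08,0,0,0],[0.003,0.001,0.0805,0,0,0],[0.003,0.001,0.0805,0,0,0]]}}

```text
time_s: 3.22
tool_pos: [0.5736, 0.2247, 0.1179]
orientation: [0.648, 0.762, 0.0, 0.0]
wrist_force: [-0.4, -0.3, 0.4]
opening: 0.0401
```

```bash
python3 - <<'E'
from h import *
s=snap('wrist','wrist4'); snap('side','side4'); st=r.state(); print(st['tool_pos'],st['opening'],st['wrist_force'])
b=cv2.imread('pics/side4.png'); c=cv2.resize(b[90:205,250:390],None,fx=5,fy=5,interpolation=cv2.INTER_CUBIC); cv2.imwrite('pics/s4c.png',c)
E
```

```text
[0.57353212 0.22476925 0.11786221] 0.03995846040467705 [-0.10880427  0.15449906  0.28708056]
```

View pics/wrist4.png

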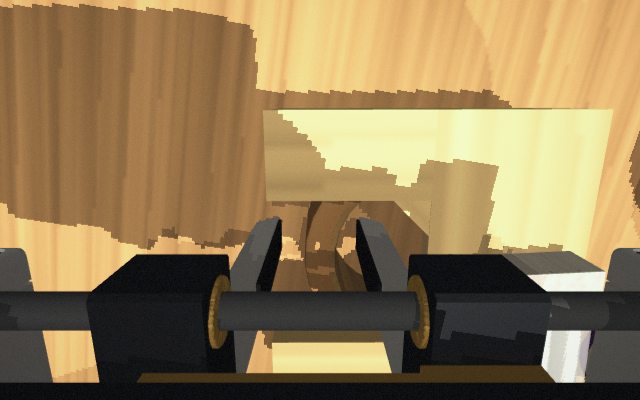

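View pics/s4c.png

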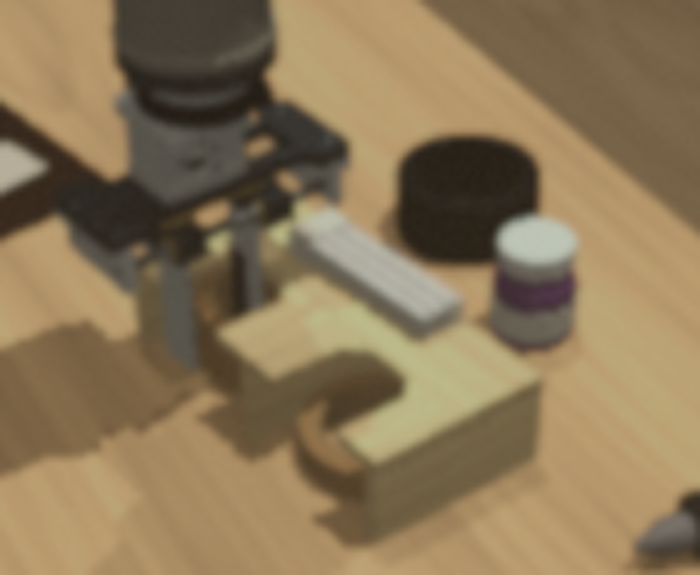

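{"fn": "apply_moves", "kwargs": {"motion": [[0,0,0,0,0,0],[0,0,0,0,0,0],[0,0,0,0,0,0],[0,0,0,0,0,0]], "claw": 0.0, "squeeze": 30}}

```text
time_s: 3.82
tool_pos: [0.5733, 0.2246, 0.1172]
orientation: [0.648, 0.762, 0.0, 0.0]
wrist_force: [1.0, -1.0, 2.1]
opening: 0.0127
```

```bash
python3 - <<'E'
from h import *
s=snap('wrist','wrist5'); st=r.state(); print(st['time_s'],st['tool_pos'],st['opening'],st['wrist_force'])
goal([*rp(-.042-.145,.063),.118],9.25)
E
```

```text
3.875 [0.57329694 0.22463038 0.11725179] 0.0128471568338682 [ 0.59293402 -1.35332283  2.48830366]
shift mm [  -2.67 -145.81   -0.77] rot [ 0.01  0.   -0.02]
```

{"fn": "apply_moves", "kwargs": {"motion": [[0,-0.008,0,0,0,0],[0,-0.02,0,0,0,0],[0,-0.036,0,0,0,0],[0,-0.052,0,0,0,0],[0,-0.068,0,0,0,0],[0,-0.084,0,0,0,0],[0,-0.1,0,0,0,0],[0,-0.116,0,0,0,0],[0,-0.13,0,0,0,0],[0,-0.14,0,0,0,0]]}}

```text
time_s: 5.12
tool_pos: [0.4341, 0.2021, 0.1172]
orientation: [0.648, 0.762, -0.0, -0.0]
wrist_force: [3.0, 0.8, 1.5]
opening: 0.0128
```

{"fn": "apply_moves", "kwargs": {"motion": [[0,-0.005,0,0,0,0],[0,-0.005,0,0,0,0]]}}

```text
time_s: 5.38
tool_pos: [0.4293, 0.2013, 0.1172]
orientation: [0.648, 0.762, -0.001, -0.0]
wrist_force: [-6.4, -0.7, 12.9]
opening: 0.0128
```

```bash
python3 - <<'E'
from h import *
s=snap('top','top6');snap('side','side6'); snap('wrist','wrist6'); st=r.state(); print(st['time_s'],st['tool_pos'],st['opening'],st['wrist_force'])
a=cv2.imread('pics/top6.png');b=cv2.imread('pics/side6.png')
A=cv2.resize(a[130:280,160:320],None,fx=2.5,fy=2.5,interpolation=cv2.INTER_CUBIC);B=cv2.resize(b[85:235,230:390],None,fx=2.5,fy=2.5,interpolation=cv2.INTER_CUBIC)
cv2.imwrite('pics/c6.png',np.hstack([A,B]))
E
```

```text
5.525 [0.42935457 0.20130314 0.11718503] 0.013116088811736896 [-6.49529968 -0.1273814  14.7427503 ]
```

View pics/c6.png

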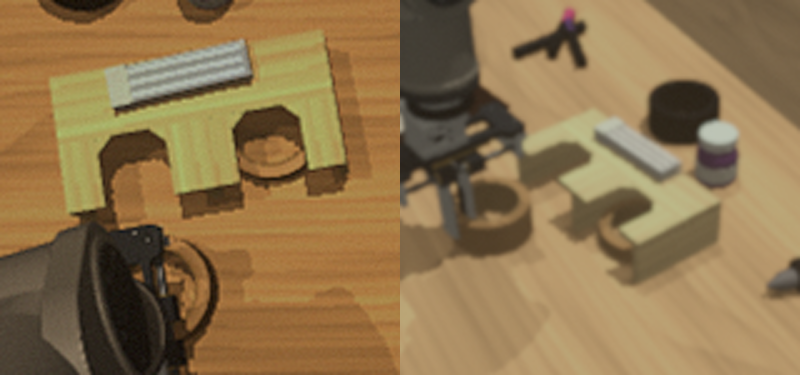

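View pics/wrist6.png

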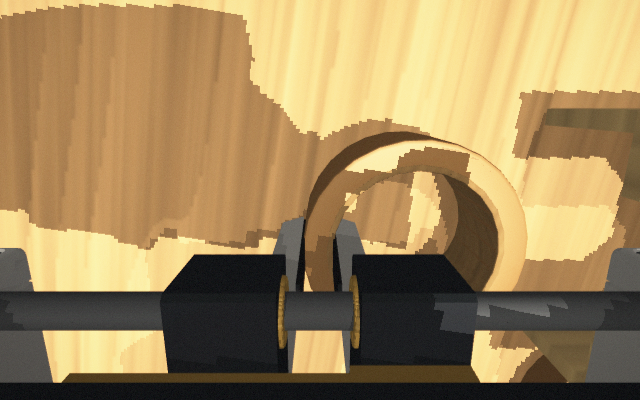

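{"fn": "apply_moves", "kwargs": {"motion": [[0,0,-0.01,0,0,0],[0,0,-0.03,0,0,0],[0,0,-0.06,0,0,0],[0,0,-0.09,0,0,0],[0,0,-0.11,0,0,0],[0,0,-0.12,0,0,0],[0,0,-0.12,0,0,0]]}}

```text
time_s: 6.4
tool_pos: [0.43, 0.2014, 0.2374]
orientation: [0.648, 0.762, 0.0, -0.0]
wrist_force: [-1.2, 0.2, -2.2]
opening: 0.0129
```

```bash
python3 - <<'E'
from h import *
s=snap('top','top7');snap('side','side7'); snap('wrist','wrist7'); st=r.state(); print(st['time_s'],st['tool_pos'],st['opening'],st['wrist_force'],st['torque'])
b=cv2.imread('pics/side7.png')
cv2.imwrite('pics/c7.png',cv2.resize(b[30:220,200:380],None,fx=3.5,fy=3.1,interpolation=cv2.INTER_CUBIC))
E
```

```text
6.55 [0.42973031 0.20118    0.23641378] 0.012716965296536549 [-0.31610513 -0.35553532 -2.43740776] [-0.05228939  0.1348667  -0.01376338]
```

View pics/c7.png

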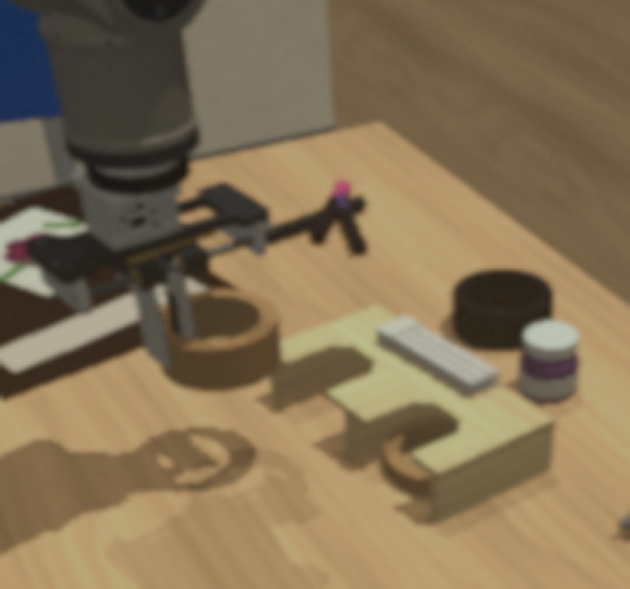

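View pics/wrist7.png

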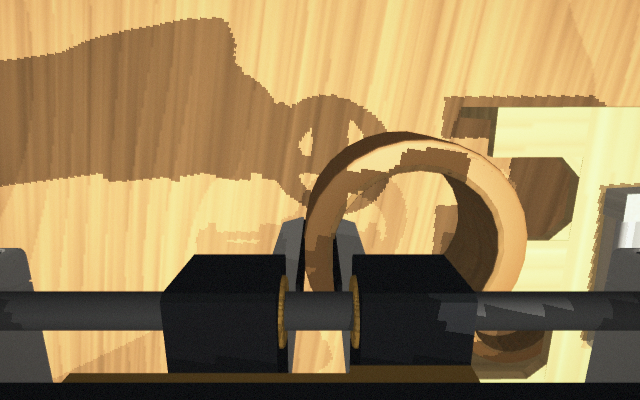

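```bash
python3 - <<'E'
from h import *
b=cv2.imread('pics/wrist7.png')
cv2.imwrite('pics/w7c.png',cv2.resize(b[120:300,290:540],None,fx=3.2,fy=3.2,interpolation=cv2.INTER_CUBIC))
E
```

```text
(no output)
```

View pics/w7c.png

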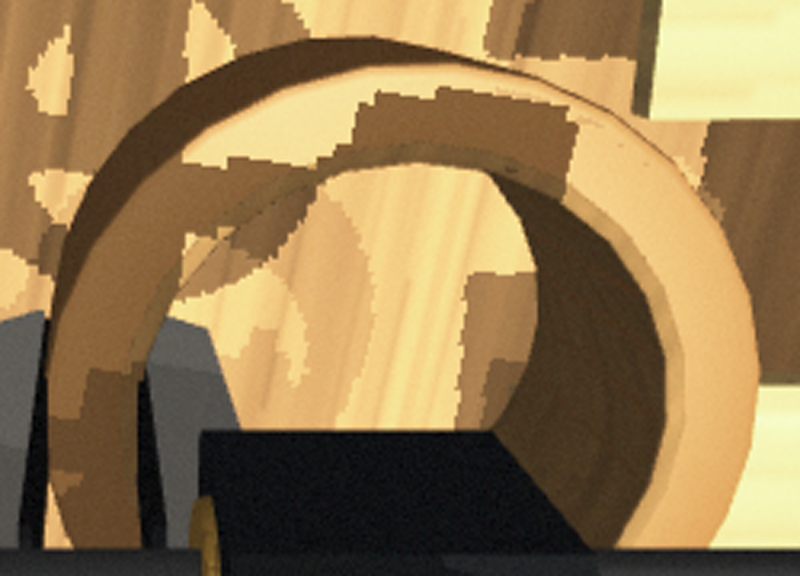

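```bash
python3 - <<'E'
from h import *
from scipy.optimize import least_squares
s=load('wrist7'); st=r.state(); R=Ro.from_quat(st['orientation']); P=st['tool_pos']
pts=(np.array([(48,370),(185,152),(350,74),(440,63),(758,375),(750,320),(735,480),(60,520)])+.5)/3.2-.5+np.array([290,120])
zt=P[2]-.0692
L=np.array([R.inv().apply(ray(s,*q,zt)-P)[:2] for q in pts])
for fix in(0,1):
  f=lambda p: np.hypot(L[:,0]-p[0],L[:,1]-p[1])-(.052 if fix else p[2])
  o=least_squares(f,[0,.045,.052]); print(o.x.round(4),(o.fun*1e3).round(1))
E
```

```text
[0.0023 0.0433 0.0508] [ 0.  -0.6 -0.1  0.5  0.3 -0.  -0.4  0.3]
[0.001  0.0432 0.052 ] [-1.1 -0.8 -0.1  0.6 -0.6 -0.7 -1.8 -1.5]
```

```bash
python3 - <<'E'
from h import *
d,w=goal([.5347,-.2256,.2374],-20)
E
```

```text
shift mm [-438.09   35.18   -0.68] rot [-0.05  0.06 29.23]
```

{"fn": "apply_moves", "kwargs": {"motion": [[-0.015,0.001,0,0,0,1],[-0.044,0.0035,0,0,0,3],[-0.088,0.007,0,0,0,6],[-0.14,0.011,0,0,0,9.3],[-0.196,0.0157,0,0,0,13],[-0.25,0.02,0,0,0,16.8],[-0.305,0.0245,0,0,0,20.4],[-0.358,0.029,0,0,0,24],[-0.403,0.032,0,0,0,27],[-0.438,0.035,0,0,0,29.2]]}}

```text
time_s: 7.8
tool_pos: [0.5341, -0.2285, 0.2367]
orientation: [0.82, 0.572, -0.001, 0.0]
wrist_force: [0.5, 1.1, -2.5]
opening: 0.0128
```

{"fn": "apply_moves", "kwargs": {"motion": [[0,0,0,0,0,0],[0,0,0,0,0,0],[0,0,0,0,0,0]]}}

```text
time_s: 8.18
tool_pos: [0.5347, -0.2247, 0.237]
orientation: [0.819, 0.574, -0.0, -0.0]
wrist_force: [0.4, -0.1, -1.4]
opening: 0.0129
```

```bash
python3 - <<'E'
from h import *
snap('top','top8');snap('side','side8'); snap('wrist','wrist8'); st=r.state(); print(st['time_s'],st['tool_pos'],st['opening'],st['wrist_force'],st['torque'])
goal([.5347,-.2256,.2374],-20)
b=cv2.imread('pics/side8.png')
cv2.imwrite('pics/c8.png',cv2.resize(b[130:320,260:500],None,fx=3.1,fy=3.1,interpolation=cv2.INTER_CUBIC))
b=cv2.imread('pics/wrist8.png')
cv2.imwrite('pics/w8c.png',cv2.resize(b[120:300,290:540],None,fx=3.2,fy=3.2,interpolation=cv2.INTER_CUBIC))
E
```

```text
8.325 [ 0.53490349 -0.22465347  0.23723899] 0.012932510870127544 [ 0.05523695  0.85061015 -1.83695196] [-0.04844717  0.13214405  0.02553891]
shift mm [-0.96  0.13 -0.16] rot [ 0.   -0.02  0.09]
```

View pics/c8.png

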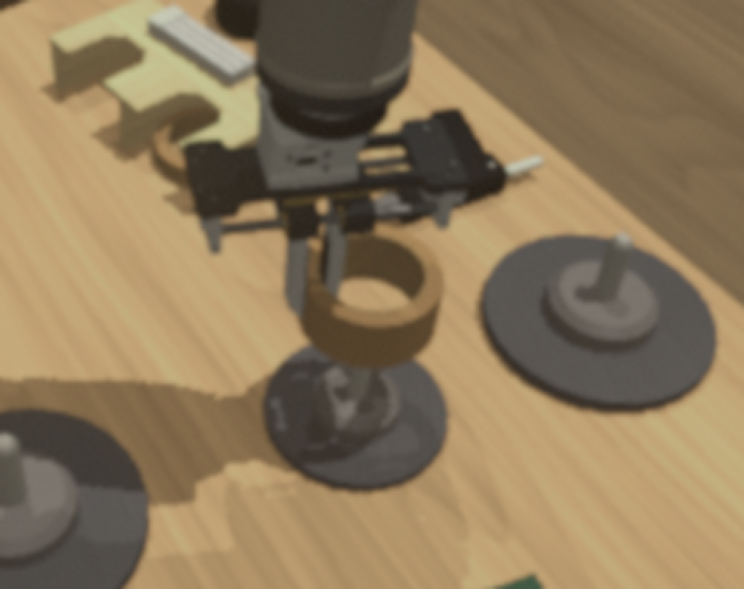

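View pics/w8c.png

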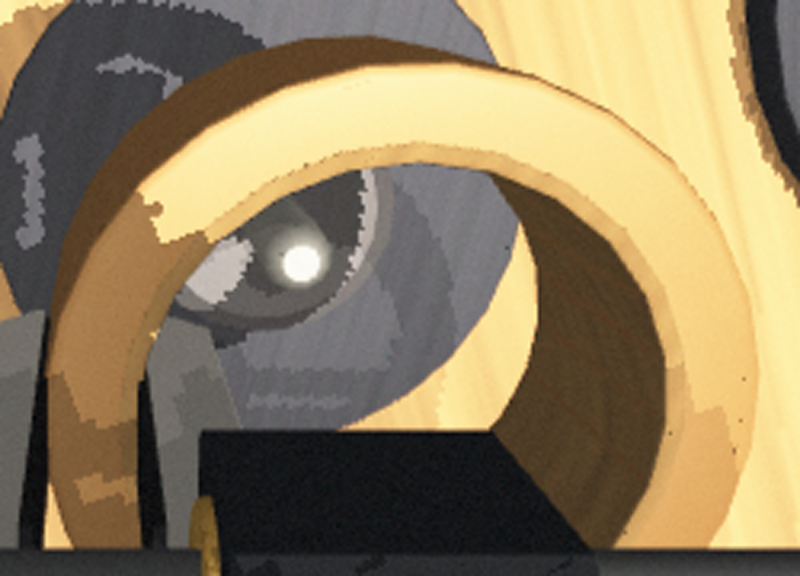

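View pics/top8.png

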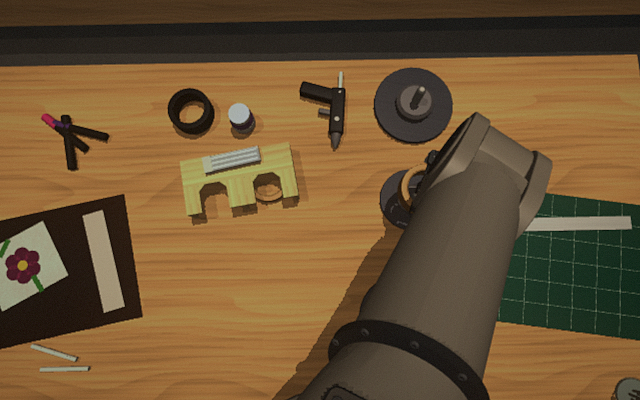

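```bash
python3 - <<'E'
from h import *
from scipy.optimize import least_squares
s=load('wrist8'); st=r.state(); R=Ro.from_quat(st['orientation']); P=st['tool_pos']
px=lambda c:(np.array(c)+.5)/3.2-.5+np.array([290,120])
L=lambda q,z:R.inv().apply(ray(s,*px(q),z)-P)[:2]
print('tip',L((301,264),.08).round(4),ray(s,*px((301,264)),.08).round(4))
pts=[(520,215),(508,265),(470,335),(420,388),(350,425),(485,35),(510,100)]
A=np.array([L(q,.012) for q in pts])
f=lambda p: np.hypot(A[:,0]-p[0],A[:,1]-p[1])-.075
o=least_squares(f,[0,.045]); print('base',o.x.round(4),(o.fun*1e3).round(1))
for q in [(388,190),(360,165)]: print(L(q,.024).round(4))
print('est stand (0.577,-.241) in tool',R.inv().apply(np.array([.577,-.241,0])-P)[:2].round(4))
E
```

```text
tip [0.0009 0.0449] [ 0.5775 -0.239   0.08  ]
base [0.0012 0.0437] [-0.2  0.1  0.2  0.5 -0.5  0.5 -0.7]
[0.0058 0.0779]
[0.0126 0.0701]
est stand (0.577,-.241) in tool [-0.0011  0.0451]
```

```bash
python3 - <<'E'
from h import *
from scipy.optimize import least_squares
s=load('wrist8'); st=r.state(); R=Ro.from_quat(st['orientation']); P=st['tool_pos']
px=lambda c:(np.array(c)+.5)/3.2-.5+np.array([290,120])
outer=[(48,370),(62,290),(350,74),(440,63),(758,375),(750,310),(735,480),(60,520)]
inner=[(139,400),(145,345),(205,240),(420,147),(665,280),(683,345),(680,430),(570,190)]
def f(p):
    a=[]
    for S,rad in((outer,.052),(inner,.038)):
        for q in S:
            l=R.inv().apply(ray(s,*px(q),P[2]-p[2])-P); a.append(np.hypot(l[0]-p[0],l[1]-p[1])-rad)
    return a
o=least_squares(f,[0,.045,.07]); print(o.x.round(4),(np.array(o.fun)*1e3).round(1))
E
```

```text
[0.0028 0.0441 0.0701] [-0.4  0.5 -2.2 -1.7 -1.5 -1.8 -1.9  0.4  0.2  0.8  1.   0.9  2.5  2.3
  2.1  0.9]
```

{"fn": "apply_moves", "kwargs": {"motion": [[-0.0008,0.0005,0.01,0,0,0],[-0.0008,0.0005,0.025,0,0,0],[-0.0008,0.0005,0.04,0,0,0],[-0.0008,0.0005,0.055,0,0,0],[-0.0008,0.0005,0.068,0,0,0],[-0.0008,0.0005,0.077,0,0,0],[-0.0008,0.0005,0.082,0,0,0],[-0.0008,0.0005,0.082,0,0,0],[-0.0008,0.0005,0.082,0,0,0]]}}

```text
time_s: 9.45
tool_pos: [0.5352, -0.2264, 0.1556]
orientation: [0.819, 0.574, 0.0, 0.0]
wrist_force: [-0.5, 0.1, -1.5]
opening: 0.0128
```

```bash
python3 - <<'E'
from h import *
snap('side','side9'); snap('wrist','wrist9'); snap('top','top9');st=r.state(); print(st['time_s'],st['tool_pos'],st['opening'],st['wrist_force'],st['torque'])
b=cv2.imread('pics/side9.png')
cv2.imwrite('pics/c9.png',cv2.resize(b[200:310,320:430],None,fx=5,fy=5,interpolation=cv2.INTER_CUBIC))
b=cv2.imread('pics/wrist9.png')
cv2.imwrite('pics/w9c.png',cv2.resize(b[120:300,290:540],None,fx=3.2,fy=3.2,interpolation=cv2.INTER_CUBIC))
E
```

```text
9.6 [ 0.53521007 -0.22630575  0.15553669] 0.01323106086062757 [-0.31415016 -0.49088328 -3.33710795] [-0.02716296  0.15935937 -0.0084654 ]
```

View pics/c9.png

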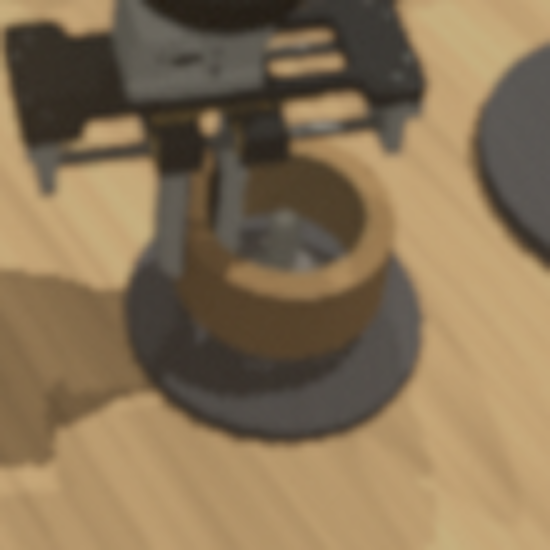

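View pics/w9c.png

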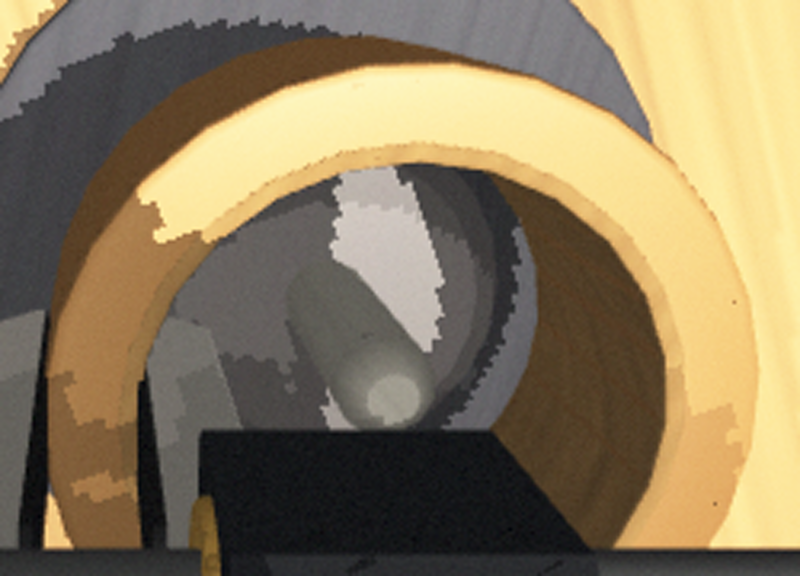

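```bash
python3 - <<'E'
from h import *
from scipy.optimize import least_squares
s=load('wrist9'); st=r.state(); R=Ro.from_quat(st['orientation']); P=st['tool_pos']
px=lambda c:(np.array(c)+.5)/3.2-.5+np.array([290,120])
L=lambda q,z:R.inv().apply(ray(s,*px(q),z)-P)[:2]
print('tip',L((393,398),.08).round(4))
pts=[(650,135),(635,95),(610,50),(580,10),(50,0)]
A=np.array([L(q,.012) for q in pts]); f=lambda p: np.hypot(A[:,0]-p[0],A[:,1]-p[1])-.075
o=least_squares(f,[0,.045]); print('base',o.x.round(4),(o.fun*1e3).round(1))
# reproject hypotheses for roll bottom inner edge (tool z .0695+.048)
def pj(cx,cy,z,rad,ang):
    a=np.radians(ang); return (proj(s,P+R.apply([cx+rad*np.cos(a),cy+rad*np.sin(a),z]))+.5-np.array([290,120]))*3.2
for c in((0,.0445),(.002,.044),(.001,.0435)):
  for zt in(.0695,.072):
    print(c,zt,'L,R,Top outer top',[pj(*c,zt,.052,a).round(0) for a in(-90,90,0)],'inner bottom R/top',[pj(*c,zt+.048,.038,a).round(0) for a in(90,0)])
E
```

```text
tip [0.0029 0.0441]
base [0.0033 0.0421] [ 0.1  0.  -0.1 -0.   0. ]
(0, 0.0445) 0.0695 L,R,Top outer top [array([[ 45., 433.]]), array([[767., 434.]]), array([[432.,  71.]])] inner bottom R/top [array([[541., 326.]]), array([[347., 123.]])]
(0, 0.0445) 0.072 L,R,Top outer top [array([[ 46., 426.]]), array([[757., 427.]]), array([[426.,  70.]])] inner bottom R/top [array([[536., 322.]]), array([[344., 121.]])]
(0.002, 0.044) 0.0695 L,R,Top outer top [array([[ 42., 420.]]), array([[766., 421.]]), array([[429.,  56.]])] inner bottom R/top [array([[540., 316.]]), array([[345., 112.]])]
(0.002, 0.044) 0.072 L,R,Top outer top [array([[ 43., 414.]]), array([[756., 414.]]), array([[424.,  55.]])] inner bottom R/top [array([[535., 312.]]), array([[342., 110.]])]
(0.001, 0.0435) 0.0695 L,R,Top outer top [array([[ 38., 427.]]), array([[761., 427.]]), array([[425.,  64.]])] inner bottom R/top [array([[536., 321.]]), array([[342., 117.]])]
(0.001, 0.0435) 0.072 L,R,Top outer top [array([[ 39., 420.]]), array([[751., 420.]]), array([[419.,  62.]])] inner bottom R/top [array([[531., 317.]]), array([[339., 115.]])]
```

{"fn": "apply_moves", "kwargs": {"motion": [[0.0015,-0.0006,0,0,0,0],[0.0015,-0.0006,0.003,0,0,0],[0.0015,-0.0006,0.006,0,0,0],[0.0015,-0.0006,0.009,0,0,0],[0.0015,-0.0006,0.011,0,0,0],[0.0015,-0.0006,0.011,0,0,0]]}}

```text
time_s: 10.35
tool_pos: [0.5349, -0.2247, 0.144]
orientation: [0.819, 0.574, -0.0, -0.0]
wrist_force: [-0.4, 0.0, -1.8]
opening: 0.0131
```

{"fn": "apply_moves", "kwargs": {"motion": [[0,0,0.002,0,0,0],[0,0,0.004,0,0,0],[0,0,0.006,0,0,0],[0,0,0.008,0,0,0],[0,0,0.008,0,0,0]]}}

```text
time_s: 10.98
tool_pos: [0.5349, -0.2246, 0.136]
orientation: [0.819, 0.574, -0.0, -0.0]
wrist_force: [0.0, -0.0, -1.7]
opening: 0.0128
```

```bash
python3 - <<'E'
from h import *
snap('side','side10'); snap('wrist','wrist10'); st=r.state(); print(st['time_s'],st['tool_pos'],st['opening'],st['wrist_force'],st['torque'])
b=cv2.imread('pics/side10.png')
A=cv2.resize(b[200:310,320:430],(400,400),interpolation=cv2.INTER_CUBIC)
b=cv2.imread('pics/wrist10.png')
B=cv2.resize(b[120:300,290:540],None,fx=1.6,fy=2.2222,interpolation=cv2.INTER_CUBIC)
cv2.imwrite('pics/c10.png',np.hstack([A,B]))
E
```

```text
11.075 [ 0.53499422 -0.22469914  0.13620211] 0.013258738320071515 [-0.81516331 -0.24660309 -1.45399272] [-0.04302322  0.13955193  0.01227054]
```

View pics/c10.png

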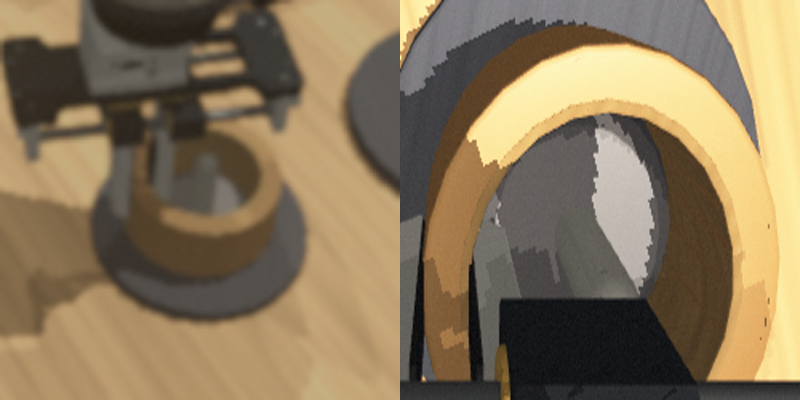

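{"fn": "apply_moves", "kwargs": {"motion": [[0,0,0.001,0,0,0],[0,0,0.002,0,0,0],[0,0,0.003,0,0,0],[0,0,0.004,0,0,0],[0,0,0.005,0,0,0],[0,0,0.005,0,0,0]]}}

```text
time_s: 11.82
tool_pos: [0.535, -0.2247, 0.1311]
orientation: [0.819, 0.574, -0.0, -0.0]
wrist_force: [0.7, -0.1, -1.3]
opening: 0.0129
```

{"fn": "apply_moves", "kwargs": {"motion": [[0,0,0.0008,0,0,0],[0,0,0.0016,0,0,0],[0,0,0.0016,0,0,0]]}}

```text
time_s: 12.2
tool_pos: [0.535, -0.2246, 0.1295]
orientation: [0.819, 0.574, -0.0, -0.0]
wrist_force: [-0.5, -0.1, -1.9]
opening: 0.0129
```

{"fn": "apply_moves", "kwargs": {"motion": [[0,0,0.0004,0,0,0],[0,0,0.0006,0,0,0],[0,0,0.0006,0,0,0]]}}

```text
time_s: 12.58
tool_pos: [0.535, -0.2248, 0.1293]
orientation: [0.819, 0.574, 0.0, -0.0]
wrist_force: [-2.9, 0.4, 4.4]
opening: 0.013
```

```bash
python3 - <<'E'
from h import *
snap('side','side11'); st=r.state(); print(st['time_s'],st['tool_pos'],st['opening'],st['wrist_force'],st['torque'])
b=cv2.imread('pics/side11.png')
cv2.imwrite('pics/c11.png',cv2.resize(b[200:310,320:430],(600,600),interpolation=cv2.INTER_CUBIC))
E
```

```text
12.625 [ 0.53497086 -0.22471754  0.12922839] 0.013346769175449528 [-2.10635318  1.62907058  5.6900583 ] [0.29310326 0.59867257 0.04029899]
```

View pics/c11.png

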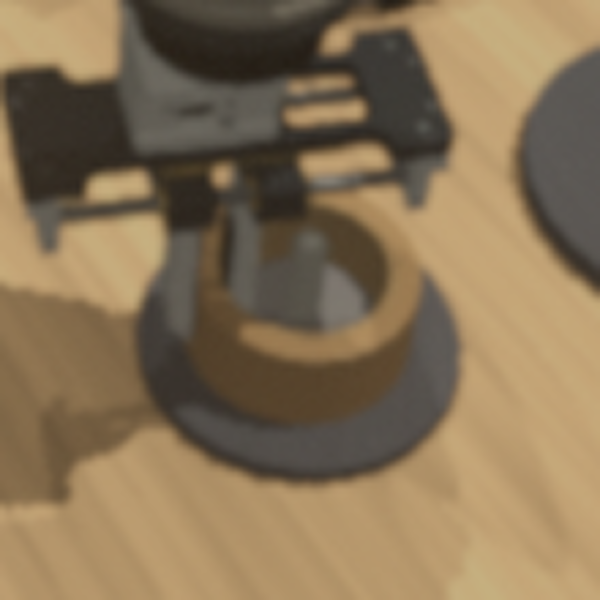

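{"fn": "apply_moves", "kwargs": {"motion": [[0,0,0,0,0,0],[0,0,0,0,0,0],[0,0,0,0,0,0]], "claw": 0.028}}

```text
time_s: 13.0
tool_pos: [0.5351, -0.2247, 0.129]
orientation: [0.819, 0.574, -0.0, 0.0]
wrist_force: [-0.0, 0.5, 0.2]
opening: 0.0282
```

```bash
python3 - <<'E'
from h import *
snap('side','side12'); snap('wrist','wrist12'); st=r.state(); print(st['time_s'],st['tool_pos'],st['opening'],st['wrist_force'],st['torque'])
b=cv2.imread('pics/side12.png')
A=cv2.resize(b[200:310,320:430],(400,400),interpolation=cv2.INTER_CUBIC)
b=cv2.imread('pics/wrist12.png')
B=cv2.resize(b[120:300,290:540],None,fx=1.6,fy=2.2222,interpolation=cv2.INTER_CUBIC)
cv2.imwrite('pics/c12.png',np.hstack([A,B]))
E
```

```text
13.1 [ 0.53502445 -0.2246593   0.1289622 ] 0.02759389451326853 [-1.15670153  0.08340589  0.02155446] [-0.07029517  0.084131   -0.00278544]
```

View pics/c12.png

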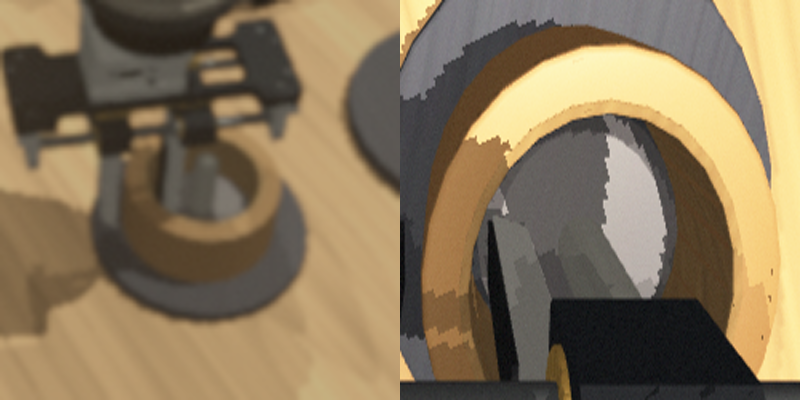

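{"fn": "apply_moves", "kwargs": {"motion": [[0,0,-0.006,0,0,0],[0,0,-0.02,0,0,0],[0,0,-0.045,0,0,0],[0,0,-0.08,0,0,0],[0,0,-0.12,0,0,0],[0,0,-0.15,0,0,0],[0.02,-0.02,-0.18,0,0,0],[0.06,-0.03,-0.18,0,0,0],[0.1,-0.04,-0.18,0,0,0],[0.13,-0.05,-0.18,0,0,0]]}}

```text
time_s: 14.35
tool_pos: [0.5325, -0.0838, 0.31]
orientation: [0.819, 0.574, 0.001, 0.0]
wrist_force: [0.4, -0.1, 0.7]
opening: 0.0282
```

{"fn": "apply_moves", "kwargs": {"motion": [[0.03,0,0,0,0,0],[0.07,0,0,0,0,0],[0.1,0,0,0,0,0],[0.1,0,0,0,0,0],[0.1,0,0,0,0,0]]}}

```text
time_s: 14.98
tool_pos: [0.5663, 0.0078, 0.3095]
orientation: [0.819, 0.573, 0.0, 0.0]
wrist_force: [-0.5, -0.3, 0.6]
opening: 0.0278
```

```bash
python3 - <<'E'
from h import *
snap('side','side13'); snap('top','top13'); st=r.state(); print(st['time_s'],st['tool_pos'],st['wrist_force'])
b=cv2.imread('pics/side13.png')
A=cv2.resize(b[200:310,320:430],(400,400),interpolation=cv2.INTER_CUBIC)
b=cv2.imread('pics/top13.png')
B=cv2.resize(b[150:250,360:460],(400,400),interpolation=cv2.INTER_CUBIC)
cv2.imwrite('pics/c13.png',np.clip(1.5*np.hstack([A,B]),0,255))
E
```

```text
15.075 [0.56627684 0.00741124 0.30939195] [-0.03158662  0.27388917  0.79712205][ WARN:0@2.501] global loadsave.cpp:1063 imwrite_ Unsupported depth image for selected encoder is fallbacked to CV_8U.
```

View pics/c13.png

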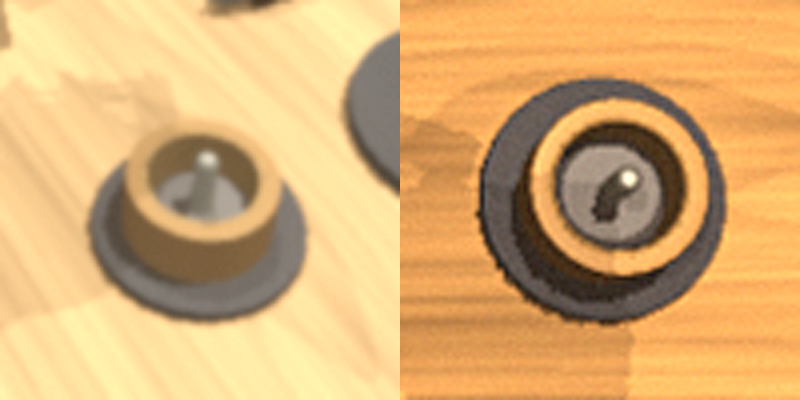

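View pics/top13.png

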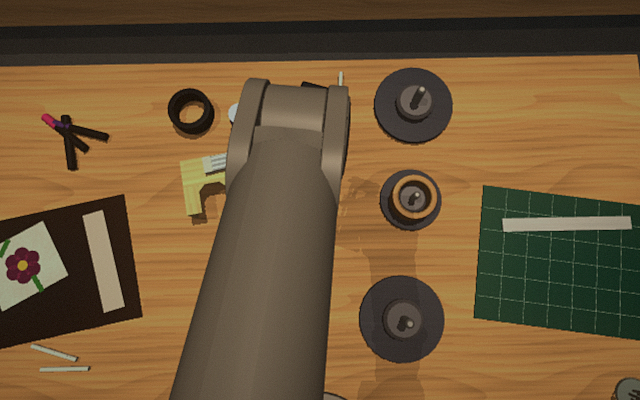

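```bash
python3 - <<'E'
from h import *
t=load('top13'); px=lambda c:(np.array(c)+.5)/4-.5+np.array([360,150])
for q in((128,187),(310,187),(218,97),(215,275)): print('roll',ray(t,*px(q),.06).round(4))
print('tip',ray(t,*px((228,180)),.079).round(4))
a=load('side0')['img'].astype(int);b=load('side13')['img'].astype(int)
d=(np.abs(a-b).sum(2)>60).astype('uint8')*255; cv2.imwrite('pics/d13.png',np.hstack([d[60:320,220:520],cv2.imread('pics/side13.png',0)[60:320,220:520]]))
E
```

```text
roll [ 0.5764 -0.1869  0.06  ]
roll [ 0.5745 -0.292   0.06  ]
roll [ 0.6286 -0.2417  0.06  ]
roll [ 0.5244 -0.2344  0.06  ]
tip [ 0.5763 -0.2404  0.079 ]
```

View pics/d13.png

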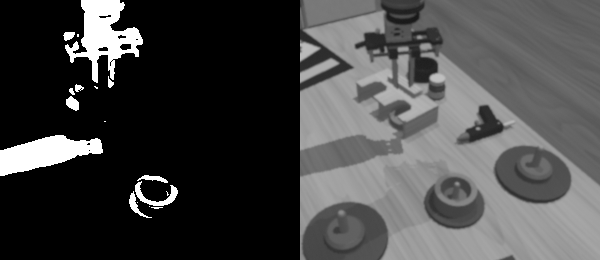

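```bash
python3 -c "
from h import *
print(r.close_job())"
```

```text
the job is handed in; nothing more can be done
None
```

The wide roll is on the smallest stand, around the hub and flat on the base, and I handed the job in at about 15 s.

**What I did:** I gripped the front wall of the roll through the notch over the +y bay and slid it about 145 mm out of the front. I then lifted it, carried it over the spindle and lowered it in small steps. Contact came at a TCP height of 0.129 m, which is where the roll should touch the base, with an upward wrist force of about 6 N. I opened the fingers there and withdrew straight up.

**Last checks:**
- **Roll seated:** taken at 60 mm, its loaded height, the roll's top measures 104–105 mm across in the top picture. Its centre is at about (0.576, −0.239) m.
- **Stand:** it is at about (0.577, −0.241) m, the same as before to within about 1 mm.
- **Other things:** comparing the side pictures from before and after shows changes only at the roll, the emptied bay, and the arm and its shadow. The arm hid part of the riser area in the last top picture, so there I relied on the side view.
- **Disagreement:** the wrist camera placed the riser about 3 mm away from where the top camera did. I therefore lined the roll up with the stand using the wrist camera alone.

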